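Lock out the bag sealer's isolator

ROBOT

A 6-joint arm with a two-finger parallel gripper is mounted at the origin on a cart in front of the work surface, level with it; the furniture and walls round the work are solid. World frame = base frame: x ahead of the robot, y to its left, z up, the work surface at z = 0. Lengths are in m, angles in rad, forces in N, time in s.
With the tool pointing down it reaches from about 0.3 to 0.75 m from the base axis. Payload 8.5 kg.
Tool frame: the origin (TCP) lies midway between the tips of the shut fingers; the grasp point (between the pads) lies 19 mm behind it; z points along the fingers, y is the line along which they close (so a half turn about z gives the same grasp; the last joint's range is limited). The gripper opens to 85 mm and grips with 20 to 120 N. Pads are 22 mm wide; open, the fingers measure 114 mm over their backs; the gripper's body (76 mm by 85 mm) begins 54 mm behind the grasp point. The pads swing forward as they close: fully open they stand 13 mm farther back than shut.
Start: joints at [-1.432, 0.381, 1.297, -0, 1.464, -0.215], TCP at [0.191, -0.516, 0.231] pointing down, gripper open.
Joint ranges: [-3.11, 3.11], [-0.89, 2.33], [0.22, 2.48], [-1.42, 4.56], [0.17, 2.85], [-2.88, 2.88]. Speed limits (rad/s): [2.39, 2.39, 3.14, 3.14, 3.14, 3.14].

INTERFACE

Orientations are given as [roll, pitch, yaw] about the fixed x, y, z axes, in that order (R = Rz(yaw) Ry(pitch) Rx(roll)).
In Python, from cell import get_obs, viewer, job gives the robot as it stands.
- The arm moves only by the tool move_arm, never from a script. Its argument "rows" is a list of rows, each an object of numbers: "x", "y", "z": the shift along the tool's x, y, z normalised to -1 to 1, where 1 is 0.04 m; "twist": the turn about the tool's z normalised to -1 to 1, where 1 is 4 degrees. A call has 1 to 20 rows; each row shifts and turns the commanded pose from where the row before left it, along the tool's axes as they then stand; what a row does not reach is not made up. A row lasts 1/8 s, in which the tool goes at most 62.5 mm and 10.7 degrees, less where a joint would pass 70% of its speed; a pose out of reach is approached as far as the arm can. A call with a number of a shift or a turn outside -1 to 1 is refused whole. A call with a gripper value outside its range is refused whole. "jaw" is the closure, from -1 (fully open) to 1 (shut), set as the call begins (left out, the last holds). The fingers move at their own pace and stop on an object; "grip_force" is the grip in N (left out, the last holds). Time passes only in rows, so rows that do not move let the fingers close. It gives the time, the measured TCP pose, the force, the opening and the grip force at its end, in the units of the state.
- get_obs(): the state, without advancing time (a new reading comes with each control period).
- viewer.camera(name): name is "scene" or "top"; returns a dict with "image" (400x640x3 uint8, red, green, blue), "mtx" (3x3 intrinsics, pixels), "origin" and "rotation" of the camera in the world. Camera axes: x right, y up, looking along -z (the intrinsics and any distortion apply to the point x, -y, -z); pixel columns grow to the right and rows downward; lengths in m; the calibration is good to about 2 mm. A picture is of the moment at which its call begins. There is no depth.
- job.job_done(): hands the job in; it is judged then, once.
The state is a dict: "clock": time; "q": joint angles; "joint_velocities": joint speeds; "joint_efforts": joint torques, N m; "ee_pos": TCP position; "eef_rot": TCP orientation; "force": force on the tool from outside, world axes, zero at the start; "ft_torque": the same for the moment, N m; "grip_width": finger opening in m; "finger_force": force on a finger pad.
Only numpy, scipy, OpenCV 4.12 (cv2) and the standard library are available. Lean on these libraries where they do the work, as an engineer would, in place of code of your own. Each camera call takes 0.05 s, during which the arm holds its last target. There are 200 camera calls.

TASK

Isolate the bag sealer for cleaning: first swing the red isolator handle from on to off until its padlock hole is lined up over the hole of the yellow hasp. Then put the yellow lockout plate on the steel stud by slipping its oblong eye over the stud's wide head, and leave it lying flat on the box under the head so that it cannot lift off. Keep the handle lined up, and do not move the other things on the bench.

Things in the scene. Friction and masses are not known exactly. Their poses are not given: they have to be found in the camera images.
- isolator: Grey isolator box fixed on the bench, 150 (x) x 230 (y) x 45 mm high. Origin under its centre; z up; its front is -x (roughly toward the robot), +y its left side seen from the robot. On its flat top: handle pivot at box (20, 70), steel stud at (20, -15), yellow hasp at (-52, 70) mm. Yaw varies by 0.25 rad either way.
- stud_seat (a point): Foot of the steel stud's axis, on the box's top (45 mm over the bench). The stud is upright: a 12 mm diameter shank 24 mm high above the box's top, then a flat round head, 52 mm diameter and 7 mm thick (top of the head 31 mm over the box's top).
- hasp_hole (a point): Centre of the upper mouth of the vertical 16 mm hole in the fixed yellow hasp tongue, 34 mm over the box's top, 72 mm from the handle's pivot axis straight toward the box's front.
- handle_pivot (a point): On the handle's vertical pivot axis, at the underside of the handle, 37 mm over the box's top.
- handle (a joint): Angle of the red handle, rad. 0 = on: it points to the box's -y side, over the stud (green mark). It grows clockwise seen from above. 1.571 = off: it points to the box's front, its hole over the hasp's hole. It can overrun to 1.85; no click or stop at off; friction (0.15 N m) holds it where it is left. Starts between 0 and 0.35.
- handle_grip (a point): Middle of the free upper part of the upright black round grip on the handle's end: 26 mm diameter, free from 19 mm below this point (the handle bar's upper face) to 21 mm above it; 110 mm from the pivot axis, 112 mm over the bench.
- handle_hole (a point): Centre of the upper mouth of the vertical 16 mm hole in the handle's widened 34 x 34 x 10 mm part, 72 mm from the pivot axis.
- plate: Loose yellow lockout plate lying flat, 165 (x) x 66 (y) x 5 mm, about 0.2 kg. Origin: underside, centre of its oblong eye; z up. The eye is 64 mm long (x) and 42 mm wide (y), narrower than the stud's head, corners cut by 7 mm; rims 12 mm wide. The plate reaches from x = -121 mm (tail) to +44 mm; the tail carries the upright black grip at x = -92 mm.
- plate_grip (a point): In the upright black grip fin of the plate, 28 mm above the plate's underside, 92 mm from the eye's centre toward the tail. The fin is 52 mm long (along the plate's x), 12 mm thick (along its y) and reaches from the plate to 46 mm over the plate's underside.
- timer: Bystander: kitchen timer, 68 x 68 x 22 mm, white, with buttons. Origin under its centre. Leave it where it stands.
- tape_roll: Bystander: brown roll of tape lying flat, 101 mm diameter, 18 mm high. Origin under its centre. Leave it where it stands.
- peeler: Bystander: yellow-handled peeler, 150 x 40 x 14 mm, lying along y. Origin under its centre. Leave it where it stands.
- shaker: Bystander: grey shaker, 53 mm diameter, 88 mm high. Origin under its centre. Leave it where it stands.
- sauce_cup: Bystander: off-white sauce cup, 60 mm diameter, 32 mm high (the right-hand one). Origin under its centre. Leave it where it stands.
- sauce_cup_b: Bystander: off-white sauce cup, 60 mm diameter, 32 mm high (the left-hand one). Origin under its centre. Leave it where it stands.
Not all that is in view belongs to the job. Of the things that look like the plate, the larger one is meant.

How it is judged:
By the outcome, as a careful person would: the job done as asked, in the order asked, and still so for the second after the job is handed in, with the robot touching nothing.
It also fails if it takes over 58 s, if anything falls off the work surface, if the arm or the gripper's body presses on something with over 40 N, if the wrist force passes 120 N, or if a joint passes its speed limit or range.

## Working session

There is one attempt and no reset: what is moved stays moved. The work goes in short steps, Python scripts to look and compute and a tool call to move; the robot and the scene stay as the last step left them, time stands still between calls to the robot, and variables do not carry over. Pictures are saved under pics/ and viewed, at most 10 in all, crops included, and the job is handed in when it is done.

Besides the shell and the picture viewer there is one more tool, called as name(argument=value, ...) on one line, values as JSON. move_arm: Moves the arm, as the interface text tells. Its arguments: {"type":"object","properties":{"rows":{"type":"array","items":{"type":"object","properties":{"x":{"type":"number","minimum":-1,"maximum":1},"y":{"type":"number","minimum":-1,"maximum":1},"z":{"type":"number","minimum":-1,"maximum":1},"twist":{"type":"number","minimum":-1,"maximum":1}}}},"jaw":{"type":"number"},"grip_force":{"type":"number"}},"required":["rows"]}

```bash
mkdir -p pics
cat > h.py <<'E'
import numpy as np, cv2
from cell import get_obs, viewer, job
def snap(n,f,crop=None,k=1):
    c=viewer.camera(n); im=c["image"][:,:,::-1]
    if crop: x0,y0,x1,y1=crop; im=im[y0:y1,x0:x1]
    if k!=1: im=cv2.resize(im,None,fx=k,fy=k,interpolation=cv2.INTER_CUBIC)
    cv2.imwrite("pics/"+f,im); return c
def ray(c,u,v,z):
    K=np.array(c["mtx"]);R=np.array(c["rotation"]);o=np.array(c["origin"])
    d=np.linalg.solve(K,[u,v,1.]); d=R@np.array([d[0],-d[1],-d[2]])
    return o+d*(z-o[2])/d[2]
def proj(c,p):
    K=np.array(c["mtx"]);R=np.array(c["rotation"]);o=np.array(c["origin"])
    d=R.T@(np.array(p)-o); q=K@np.array([d[0],-d[1],-d[2]]); return q[:2]/q[2]
E
python3 - <<'E'
from h import *
for n in("scene","top"):
    c=snap(n,n+"0.png"); print(n,c["mtx"],c["origin"],c["rotation"],[k for k in c])
o=get_obs(); print(o)
E
```

```text
scene [[439.73742482   0.         323.23308247]
 [  0.         439.73742482 199.82591413]
 [  0.           0.           1.        ]] [-0.19378825  0.57664929  0.91384983] [ 0.83346447  0.01767868 -2.27423899] ['image', 'mtx', 'origin', 'rotation']
top [[427.43746272   0.         323.25285493]
 [  0.         427.43746272 199.76357676]
 [  0.           0.           1.        ]] [0.41118504 0.0039659  1.14413385] [ 0.11481882  0.00684485 -1.57377899] ['image', 'mtx', 'origin', 'rotation']
{'clock': 0.1, 'q': array([-1.43233752e+00,  3.81153610e-01,  1.29815690e+00,  2.43990477e-05,
        1.46357204e+00, -2.15309192e-01]), 'joint_velocities': array([-0.00108781,  0.00150544, -0.00045776,  0.00167297, -0.00269399,
        0.0008475 ]), 'joint_efforts': array([ 3.88945104e-03, -4.49220443e+01, -2.31655651e+01, -2.83450372e-04,
        3.68649504e-03,  2.30987816e-06]), 'ee_pos': array([ 0.1905031 , -0.51568867,  0.23076956]), 'eef_rot': array([-3.14033772e+00, -2.99281331e-04,  3.53765184e-01]), 'force': array([-0.03158134, -0.36889464, -0.13411052]), 'ft_torque': array([-0.00139194,  0.02616805,  0.011626  ]), 'finger_force': 0.0, 'grip_width': 0.08564187157762902}
```

```bash
sed -i 's/R=np.array(c\["rotation"\])/R=Rot.from_euler("xyz",c["rotation"]).as_matrix()/; 1a from scipy.spatial.transform import Rotation as Rot' h.py
python3 - <<'E'
from h import *
c=snap("top","t1.png",(0,0,640,400),1.25)
print(proj(c,[.5,0,0]),proj(c,[.5,.2,0]),proj(c,[.6,0,0]))
E
```

```text
[327.55145773 215.72909984] [253.08332472 215.99017398] [327.39885415 178.90855538]
```

View pics/top0.png

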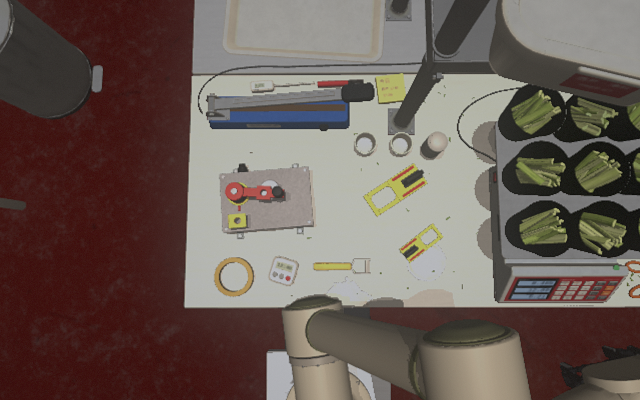

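View pics/scene0.png

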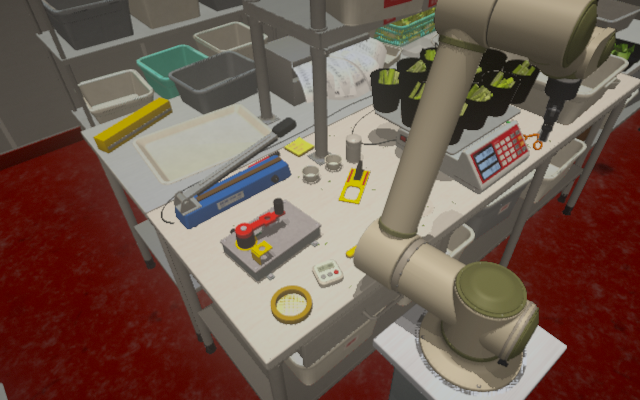

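Run:
```python
from h import *
c=snap("top","a.png",(210,150,330,245),6)
c=snap("top","b.png",(350,150,440,220),8)
```

```text
(no output)
```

View pics/a.png

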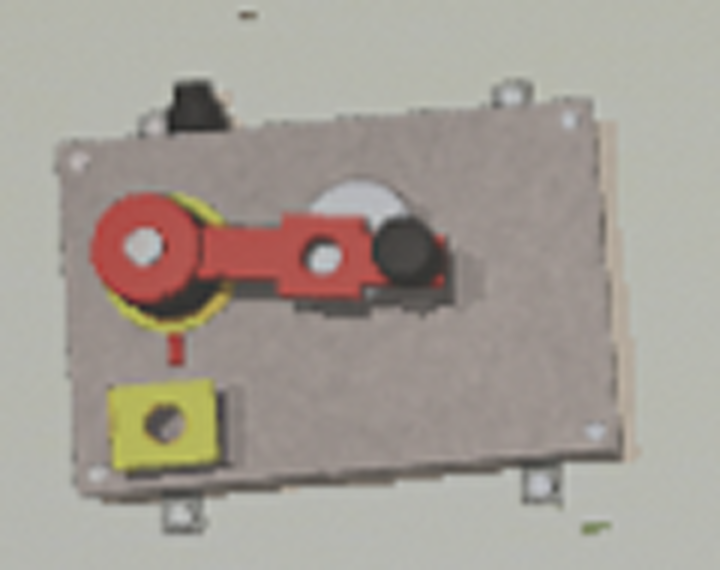

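View pics/b.png

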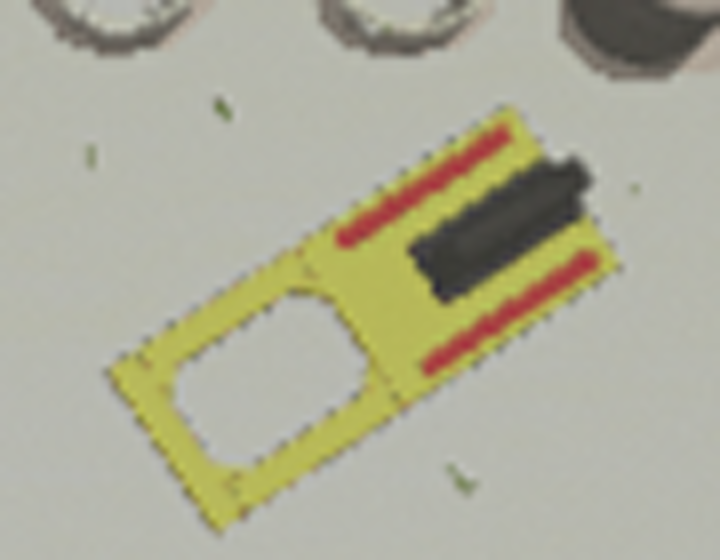

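```bash
cat > m.py <<'E'
from h import *
c=viewer.camera("top")
A=lambda X,Y,z: ray(c,210+(X+.5)/6-.5,150+(Y+.5)/6-.5,z)
B=lambda X,Y,z: ray(c,350+(X+.5)/8-.5,150+(Y+.5)/8-.5,z)
bx=np.array([A(62,148,.045),A(590,102,.045),A(618,455,.045),A(82,490,.045)])[:,:2]
def fit(model,meas):
    model=np.array(model);mc,dc=model.mean(0),meas.mean(0)
    U,S,V=np.linalg.svd((model-mc).T@(meas-dc)); R=V.T@np.diag([1,np.linalg.det(V.T@U.T)])@U.T
    t=dc-R@mc; print("res mm",np.round((meas-(model@R.T+t))*1e3,1).tolist(),"t",t,"yaw",np.arctan2(R[1,0],R[0,0])); return R,t
R,t=fit([[.075,.115],[.075,-.115],[-.075,-.115],[-.075,.115]],bx)
P=lambda x,y:R@[x,y]+t
piv,stud,hasp=P(.02,.07),P(.02,-.015),P(-.052,.07)
print("piv",piv,"stud",stud,"hasp",hasp, "hasp meas",A(168,424,.079))
g=A(408,250,.133)[:2];hh=A(323,257,.092)[:2];pc=A(145,245,.1)[:2]
print("grip",g,np.linalg.norm(g-piv),"hole",hh,np.linalg.norm(hh-piv),"pivmeas",pc)
for q in(g,hh):
    d=R.T@(q-piv); print("angle",np.arctan2(-d[0],-d[1]))
off=P(.02-.110,.07); print("grip off",off)
pl=np.array([B(110,372,.005),B(515,105,.005),B(618,265,.005),B(218,530,.005)])[:,:2]
# plate: +x front end is the eye end (left-lower)
Rp,tp=fit([[.044,-.033],[-.121,-.033],[-.121,.033],[.044,.033]],pl)
print("eye meas",B(270,380,.005),"gripfin",Rp@[-.092,0]+tp)
E
python3 m.py
```

```text
res mm [[-0.2, 0.7], [1.8, 0.2], [-2.3, -0.7], [0.7, -0.3]] t [0.54013797 0.1597069 ] yaw 0.07523795505683206
piv [0.5548197  0.23101221] stud [0.56120889 0.14625268] hasp [0.48302339 0.22560018] hasp meas [0.48333751 0.22506047 0.079     ]
grip [0.54869927 0.11956398] 0.11161616289917382 hole [0.5514876 0.1594576] 0.0716321454572884 pivmeas [0.55568661 0.23165388]
angle 0.13010009605316883
angle 0.1217715531525284
grip off [0.44513089 0.22274384]
res mm [[-0.8, -1.0], [-0.4, -0.9], [0.0, 2.1], [1.2, -0.2]] t [ 0.54937203 -0.15007472] yaw 2.148041337186985
eye meas [ 0.54926756 -0.14973998  0.005     ] gripfin [ 0.59957803 -0.22716789]
```

The top view shows the box at about (220-314, 168-232) with the handle near "on". The grip is at (278,191), the hasp hole at (238,220), the plate eye at (383,197) and its fin at (413,177). The fits agree with the given sizes to 2 mm. The eye is narrower than the head, so the plate will have to be rolled passively in the grip. Handle first.

move_arm(rows=[{"x": 0.66,"y": -0.91},{"x": 0.66,"y": -0.91},{"x": 0.66,"y": -0.91},{"x": 0.66,"y": -0.91},{"x": 0.66,"y": -0.91},{"x": 0.89,"y": -0.61},{"x": 0.89,"y": -0.61},{"x": 0.89,"y": -0.61},{"x": 0.89,"y": -0.61},{"x": 0.89,"y": -0.61},{"x": 0.89,"y": -0.61},{"x": 0.89,"y": -0.61},{"x": 0.89,"y": -0.61},{"x": 0.89,"y": -0.61},{"x": 0.89,"y": -0.61},{"x": 0.89,"y": -0.61},{"x": 0.89,"y": -0.61}], jaw=-1, grip_force=30)

```text
$.rows[0]: bad value
```

move_arm(rows=[{"twist": -1},{"twist": -1},{"twist": -1},{"twist": -1},{"twist": -1},{"twist": -1},{"twist": -1},{"twist": -1},{"twist": -1},{"twist": -1},{"twist": -1},{"twist": -1},{"twist": -1},{"twist": -1},{"twist": -1},{"twist": -1},{"twist": -0.7},{}])

```text
$.rows[0]: bad value
```

```bash
cat > to.py <<'E'
import sys
from h import *
def go(x,y,z,yaw=None):
    o=get_obs();p=o["ee_pos"];w=o["eef_rot"][2];d=np.array([x,y,z])-p
    print("now",p.round(4),"yaw",round(w,3),"F",o["force"].round(1),"t",round(o["clock"],2))
    print("units x %.2f y %.2f z %.2f"%((d[0]*np.cos(w)+d[1]*np.sin(w))/.04,(d[0]*np.sin(w)-d[1]*np.cos(w))/.04,-d[2]/.04), "twist %.2f"%(-np.degrees(yaw-w)/4) if yaw is not None else "")
if __name__=="__main__": go(*map(float,sys.argv[1:]))
E
python3 to.py .5492 .1212 .1 1.52
```

```text
now [ 0.1905 -0.5158  0.2311] yaw 0.354 F [-0.3  0.2 -0.2] t 0.3
units x 13.93 y -11.83 z 3.28 twist -16.70
```

move_arm(rows=[{"x": 0.66,"y": -0.91,"z": 0,"twist": 0},{"x": 0.66,"y": -0.91,"z": 0,"twist": 0},{"x": 0.66,"y": -0.91,"z": 0,"twist": 0},{"x": 0.66,"y": -0.91,"z": 0,"twist": 0},{"x": 0.66,"y": -0.91,"z": 0,"twist": 0},{"x": 0.89,"y": -0.61,"z": 0,"twist": 0},{"x": 0.89,"y": -0.61,"z": 0,"twist": 0},{"x": 0.89,"y": -0.61,"z": 0,"twist": 0},{"x": 0.89,"y": -0.61,"z": 0,"twist": 0},{"x": 0.89,"y": -0.61,"z": 0,"twist": 0},{"x": 0.89,"y": -0.61,"z": 0,"twist": 0},{"x": 0.89,"y": -0.61,"z": 0,"twist": 0},{"x": 0.89,"y": -0.61,"z": 0,"twist": 0},{"x": 0.89,"y": -0.61,"z": 0,"twist": 0},{"x": 0.89,"y": -0.61,"z": 0,"twist": 0},{"x": 0.89,"y": -0.61,"z": 0,"twist": 0},{"x": 0.89,"y": -0.61,"z": 0,"twist": 0}], jaw=-1, grip_force=30)

```text
clock: 2.42
ee_pos: [0.5513, 0.1245, 0.2313]
eef_rot: [3.142, 0.0, 0.354]
force: [-0.0, -1.2, 0.8]
grip_width: 0.0856
finger_force: 0.0
```

move_arm(rows=[{"x": 0,"y": 0,"z": 0,"twist": -1},{"x": 0,"y": 0,"z": 0,"twist": -1},{"x": 0,"y": 0,"z": 0,"twist": -1},{"x": 0,"y": 0,"z": 0,"twist": -1},{"x": 0,"y": 0,"z": 0,"twist": -1},{"x": 0,"y": 0,"z": 0,"twist": -1},{"x": 0,"y": 0,"z": 0,"twist": -1},{"x": 0,"y": 0,"z": 0,"twist": -1},{"x": 0,"y": 0,"z": 0,"twist": -1},{"x": 0,"y": 0,"z": 0,"twist": -1},{"x": 0,"y": 0,"z": 0,"twist": -1},{"x": 0,"y": 0,"z": 0,"twist": -1},{"x": 0,"y": 0,"z": 0,"twist": -1},{"x": 0,"y": 0,"z": 0,"twist": -1},{"x": 0,"y": 0,"z": 0,"twist": -1},{"x": 0,"y": 0,"z": 0,"twist": -1},{"x": 0,"y": 0,"z": 0,"twist": -0.7},{"x": 0,"y": 0,"z": 0,"twist": 0}])

```text
clock: 4.68
ee_pos: [0.5506, 0.1232, 0.2312]
eef_rot: [-3.141, -0.0, 1.519]
force: [0.1, -0.4, 0.1]
grip_width: 0.0853
finger_force: 0.0
```

```bash
python3 to.py .5492 .1212 .1 1.52
```

```text
now [0.5506 0.1232 0.2312] yaw 1.519 F [ 0.1 -0.4  0.1] t 4.67
units x -0.05 y -0.03 z 3.28 twist -0.01
```

move_arm(rows=[{"x": -0.05,"y": -0.03,"z": 0.8,"twist": 0},{"x": 0,"y": 0,"z": 0.8,"twist": 0},{"x": 0,"y": 0,"z": 0.8,"twist": 0},{"x": 0,"y": 0,"z": 0.8,"twist": 0},{"x": 0,"y": 0,"z": 0,"twist": 0}])

```text
clock: 5.3
ee_pos: [0.5483, 0.1212, 0.1016]
eef_rot: [-3.137, 0.0, 1.519]
force: [-0.3, -0.4, -0.8]
grip_width: 0.0855
finger_force: 0.0
```

move_arm(rows=[{"x": 0,"y": 0,"z": 0,"twist": 0},{"x": 0,"y": 0,"z": 0,"twist": 0},{"x": 0,"y": 0,"z": 0,"twist": 0},{"x": 0,"y": 0,"z": 0,"twist": 0},{"x": 0,"y": 0,"z": 0,"twist": 0},{"x": 0,"y": 0,"z": 0,"twist": 0}], jaw=1, grip_force=40)

```text
clock: 6.05
ee_pos: [0.5497, 0.1213, 0.1042]
eef_rot: [3.14, -0.0, 1.52]
force: [-0.6, -0.5, 6.0]
grip_width: 0.0249
finger_force: 39.0
```

Gripped (25 mm on a 26 mm post). Next is the swing along the arc.

move_arm(rows=[{"x": 0.007,"y": -0.192,"z": 0,"twist": 1},{"x": 0.007,"y": -0.192,"z": 0,"twist": 1},{"x": 0.007,"y": -0.192,"z": 0,"twist": 1},{"x": 0.007,"y": -0.192,"z": 0,"twist": 1},{"x": 0.007,"y": -0.192,"z": 0,"twist": 1},{"x": 0.007,"y": -0.192,"z": 0,"twist": 1},{"x": 0.007,"y": -0.192,"z": 0,"twist": 1},{"x": 0.007,"y": -0.192,"z": 0,"twist": 1},{"x": 0.007,"y": -0.192,"z": 0,"twist": 1},{"x": 0.007,"y": -0.192,"z": 0,"twist": 1}])

```text
clock: 7.3
ee_pos: [0.4803, 0.1509, 0.1042]
eef_rot: [3.14, -0.001, 0.82]
force: [-0.3, 1.0, 6.8]
grip_width: 0.0249
finger_force: 39.2
```

move_arm(rows=[{"x": 0.007,"y": -0.192,"z": 0,"twist": 1},{"x": 0.007,"y": -0.192,"z": 0,"twist": 1},{"x": 0.007,"y": -0.192,"z": 0,"twist": 1},{"x": 0.007,"y": -0.192,"z": 0,"twist": 1},{"x": 0.007,"y": -0.192,"z": 0,"twist": 1},{"x": 0.007,"y": -0.192,"z": 0,"twist": 1},{"x": 0.007,"y": -0.192,"z": 0,"twist": 1},{"x": 0.007,"y": -0.192,"z": 0,"twist": 1},{"x": 0.007,"y": -0.192,"z": 0,"twist": 1},{"x": 0.007,"y": -0.192,"z": 0,"twist": 1},{"x": 0.005,"y": -0.134,"z": 0,"twist": 0.7},{"x": 0,"y": 0,"z": 0,"twist": 0},{"x": 0,"y": 0,"z": 0,"twist": 0}])

```text
clock: 8.93
ee_pos: [0.4453, 0.2238, 0.1042]
eef_rot: [-3.141, -0.001, 0.075]
force: [-3.0, 3.0, 8.6]
grip_width: 0.0247
finger_force: 39.3
```

```bash
python3 to.py .4451 .2227 .1 .075
```

```text
now [0.4453 0.2238 0.1042] yaw 0.075 F [-3.   3.   8.6] t 8.93
units x -0.01 y 0.03 z 0.10 twist 0.00
```

move_arm(rows=[{"x": 0,"y": 0.03,"z": 0,"twist": 0},{"x": 0,"y": 0,"z": 0,"twist": 0}])

```text
clock: 9.18
ee_pos: [0.4454, 0.2227, 0.1042]
eef_rot: [-3.14, -0.001, 0.076]
force: [-3.7, 4.3, 8.8]
grip_width: 0.025
finger_force: 39.3
```

move_arm(rows=[{"x": 0,"y": 0,"z": 0,"twist": 0},{"x": 0,"y": 0,"z": 0,"twist": 0},{"x": 0,"y": 0,"z": 0,"twist": 0},{"x": 0,"y": 0,"z": -1,"twist": 0},{"x": 0,"y": 0,"z": -1,"twist": 0},{"x": 0,"y": 0,"z": -1,"twist": 0},{"x": 0.33,"y": 1,"z": 0,"twist": -1},{"x": 0.33,"y": 1,"z": 0,"twist": -1},{"x": 0.33,"y": 1,"z": 0,"twist": -1},{"x": 0.33,"y": 1,"z": 0,"twist": -1},{"x": 0.33,"y": 1,"z": 0,"twist": -1},{"x": 0.33,"y": 1,"z": 0,"twist": -1},{"x": 0.33,"y": 1,"z": 0,"twist": -1},{"x": 0,"y": 0,"z": 0,"twist": 0}], jaw=-1)

```text
clock: 10.92
ee_pos: [0.6121, -0.0207, 0.2221]
eef_rot: [-3.141, 0.001, 0.561]
force: [-0.7, 0.5, 0.7]
grip_width: 0.0855
finger_force: 0.0
```

```bash
python3 to.py .5996 -.2272 .15 .577
python3 - <<'E'
from h import *
snap("top","c.png",(210,150,310,245),7)
E
```

```text
now [ 0.6121 -0.0207  0.2221] yaw 0.561 F [-0.7  0.5  0.7] t 10.93
units x -3.01 y 4.20 z 1.80 twist -0.23
```

View pics/c.png

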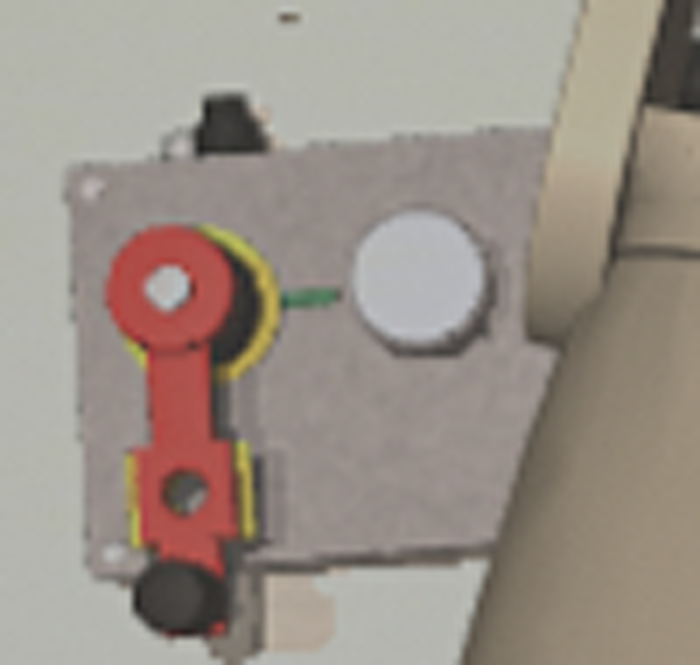

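The handle now points to the front. Its hole is at crop (186,491), over the hasp, and the stud head is at (419,275). Checking the numbers next.

```bash
python3 - <<'E'
from h import *
c=viewer.camera("top")
C=lambda X,Y,z: ray(c,210+(X+.5)/7-.5,150+(Y+.5)/7-.5,z)
piv=np.array([.5548,.2310])
hh=C(186,491,.092)[:2]; print("hole",hh,"vs hasp .4832 .2253"); d=hh-piv
print(np.linalg.norm(d)); 
pc=C(168,288,.1)[:2];print("piv",pc,"stud",C(419,275,.076))
print("hole from pivmeas",hh-pc, np.degrees(np.arctan2(*(hh-pc)[::-1])),"want",np.degrees(.075)-180)
E
python3 to.py .5996 -.2272 .15 .577
```

```text
hole [0.48379286 0.2259486 ] vs hasp .4832 .2253
0.07118659472238907
piv [0.55494683 0.23207975] stud [0.56262854 0.1467447  0.076     ]
hole from pivmeas [-0.07115397 -0.00613115] -175.07513745707922 want -175.70281653651884
now [ 0.6107 -0.0185  0.2228] yaw 0.562 F [-0.4  0.5  0.2] t 11.03
units x -3.02 y 4.27 z 1.82 twist -0.21
```

Run:
```python
from h import *
c=viewer.camera("top")
print("shaker top",ray(c,439,138,.088),"base",ray(c,430,152,.0)); print("cup",ray(c,400,146,.032))
for s in(-1,1): print("finger end",[.5996-s*.545*.05,-.2272+s*.838*.05])
```

```text
shaker top [ 0.68887038 -0.28186185  0.088     ] base [ 0.67307805 -0.2798735   0.        ]
cup [ 0.68235452 -0.19295292  0.032     ]
finger end [0.62685, -0.2691]
finger end [0.57235, -0.18530000000000002]
```

move_arm(rows=[{"x": -0.6,"y": 0.85,"z": 0,"twist": -0.21},{"x": -0.6,"y": 0.85,"z": 0,"twist": 0},{"x": -0.6,"y": 0.85,"z": 0,"twist": 0},{"x": -0.6,"y": 0.85,"z": 0,"twist": 0},{"x": -0.6,"y": 0.85,"z": 0,"twist": 0},{"x": 0,"y": 0,"z": 0.9,"twist": 0},{"x": 0,"y": 0,"z": 0.9,"twist": 0},{"x": 0,"y": 0,"z": 0,"twist": 0}], jaw=-0.65, grip_force=40)

```text
clock: 12.08
ee_pos: [0.6015, -0.225, 0.1494]
eef_rot: [-3.137, 0.002, 0.579]
force: [1.6, -0.6, 0.4]
grip_width: 0.0703
finger_force: 0.0
```

```bash
python3 to.py .5996 -.2272 .013 .577; python3 -c "from h import *;print(get_obs()['grip_width'])"
```

```text
now [ 0.6015 -0.225   0.1494] yaw 0.579 F [ 1.6 -0.6  0.4] t 12.07
units x -0.07 y 0.02 z 3.41 twist 0.02
0.07031588005128961
```

move_arm(rows=[{"x": -0.05,"y": 0.02,"z": 0.85,"twist": 0},{"x": 0,"y": 0,"z": 0.85,"twist": 0},{"x": 0,"y": 0,"z": 0.85,"twist": 0},{"x": 0,"y": 0,"z": 0.6,"twist": 0},{"x": 0,"y": 0,"z": 0.26,"twist": 0},{"x": 0,"y": 0,"z": 0,"twist": 0}])

```text
clock: 12.82
ee_pos: [0.602, -0.2282, 0.016]
eef_rot: [3.141, -0.0, 0.578]
force: [0.4, 1.2, -0.0]
grip_width: 0.0702
finger_force: 0.0
```

move_arm(rows=[{"x": 0,"y": 0,"z": 0,"twist": 0},{"x": 0,"y": 0,"z": 0,"twist": 0},{"x": 0,"y": 0,"z": 0,"twist": 0},{"x": 0,"y": 0,"z": 0,"twist": 0}], jaw=1)

```text
clock: 13.32
ee_pos: [0.6022, -0.2284, 0.0167]
eef_rot: [3.139, -0.001, 0.578]
force: [-0.5, 1.6, 6.7]
grip_width: 0.0513
finger_force: 43.0
```

```bash
python3 to.py .5996 -.2272 .013 .577; python3 -c "from h import *;print(get_obs()['grip_width'])"
```

```text
now [ 0.6022 -0.2284  0.0167] yaw 0.578 F [-0.5  1.6  6.7] t 13.32
units x -0.04 y -0.06 z 0.09 twist 0.01
0.051341637304798016
```

move_arm(rows=[{"x": -0.04,"y": -0.04,"z": 0,"twist": 0},{"x": 0,"y": 0,"z": 0,"twist": 0},{"x": 0,"y": 0,"z": 0.15,"twist": 0},{"x": 0,"y": 0,"z": 0,"twist": 0}], jaw=-0.6)

```text
clock: 13.82
ee_pos: [0.599, -0.2276, 0.0082]
eef_rot: [-3.14, 0.001, 0.578]
force: [0.5, 0.7, -0.3]
grip_width: 0.0687
finger_force: 0.0
```

move_arm(rows=[{"x": 0,"y": 0,"z": 0,"twist": 0},{"x": 0,"y": 0,"z": 0,"twist": 0},{"x": 0,"y": 0,"z": 0,"twist": 0},{"x": 0,"y": 0,"z": 0,"twist": 0}], jaw=1)

```text
clock: 14.32
ee_pos: [0.5994, -0.2279, 0.0091]
eef_rot: [3.141, -0.0, 0.578]
force: [1.1, -1.3, 1.3]
grip_width: 0.0513
finger_force: 42.4
```

Run:
```python
from to import *
go(.5996,-.2272,.15,.075)
print(get_obs()['grip_width'])
# grip offset of the fin along plate x from TCP
R=lambda a:np.array([[np.cos(a),-np.sin(a)],[np.sin(a),np.cos(a)]])
t=np.array([.54013797,.1597069]);P=lambda x,y:R(.075)@[x,y]+t
for n,b in(("press",(-.103,-.09)),("high",(-.002,-.107)),("start",(.02-.022,-.107)),("end",(.015,-.107)),("flat",(.02,-.107))): print(n,P(*b))
```

```text
now [ 0.5994 -0.2279  0.0091] yaw 0.578 F [ 1.1 -1.3  1.3] t 14.32
units x 0.01 y -0.01 z -3.52 twist 7.20
0.05132202459823196
press [0.4441712  0.06224215]
high [0.54616107 0.05285784]
start [0.54616107 0.05285784]
end [0.56311328 0.05413164]
flat [0.56809923 0.05450629]
```

move_arm(rows=[{"x": 0,"y": 0,"z": -0.5,"twist": 0},{"x": 0,"y": 0,"z": -0.8,"twist": 0},{"x": 0,"y": 0,"z": -0.9,"twist": 0},{"x": 0,"y": 0,"z": -0.9,"twist": 0.2},{"x": 0,"y": 0,"z": 0,"twist": 1},{"x": 0,"y": 0,"z": 0,"twist": 1},{"x": 0,"y": 0,"z": 0,"twist": 1},{"x": 0,"y": 0,"z": 0,"twist": 1},{"x": 0,"y": 0,"z": 0,"twist": 1},{"x": 0,"y": 0,"z": 0,"twist": 1},{"x": 0,"y": 0,"z": 0,"twist": 1},{"x": 0,"y": 0,"z": 0,"twist": 0}])

```text
clock: 15.82
ee_pos: [0.599, -0.2275, 0.1325]
eef_rot: [-3.141, 0.001, 0.076]
force: [-0.5, -0.1, -1.1]
grip_width: 0.0515
finger_force: 42.4
```

move_arm(rows=[{"x": -0.42,"y": -0.8,"z": 0,"twist": 0},{"x": -0.42,"y": -0.8,"z": 0,"twist": 0},{"x": -0.42,"y": -0.8,"z": 0,"twist": 0},{"x": -0.42,"y": -0.8,"z": 0,"twist": 0},{"x": -0.42,"y": -0.8,"z": 0,"twist": 0},{"x": -0.42,"y": -0.8,"z": 0,"twist": 0},{"x": -0.42,"y": -0.8,"z": 0,"twist": 0},{"x": -0.4,"y": -0.8,"z": 0,"twist": 0},{"x": 0,"y": 0,"z": 0,"twist": 0}])

```text
clock: 16.95
ee_pos: [0.4454, 0.019, 0.133]
eef_rot: [-3.141, 0.001, 0.079]
force: [-0.0, -0.2, -1.4]
grip_width: 0.0511
finger_force: 42.6
```

```bash
python3 to.py .4449 .0523 .055 .075
python3 - <<'E'
from h import *
snap("scene","d.png",(200,150,420,300),3.5)
E
```

```text
now [0.4454 0.019  0.133 ] yaw 0.079 F [-0.  -0.2 -1.4] t 16.95
units x 0.05 y -0.83 z 1.95 twist 0.06
```

View pics/d.png

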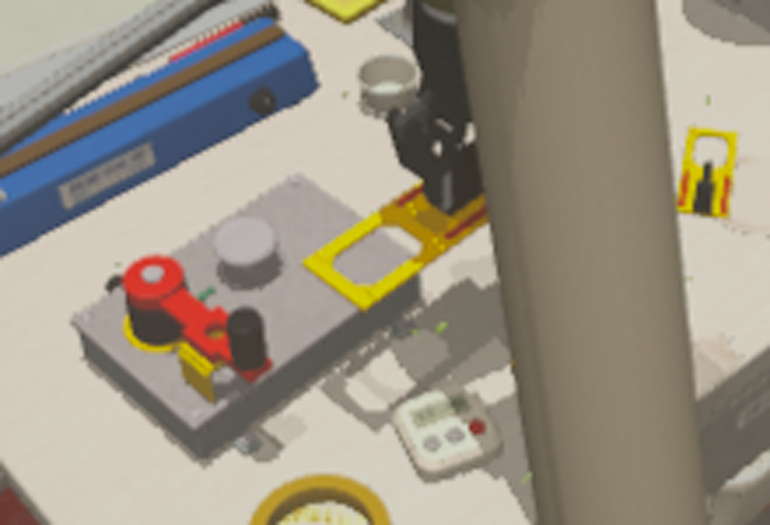

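The plate hangs level in the fingers, with the eye at (380,255) in the crop. The handle is still at off. Next I press its rear edge on the box's front edge to roll it.

move_arm(rows=[{"x": 0.05,"y": -0.4,"z": 0,"twist": 0},{"x": 0,"y": -0.43,"z": 0.5,"twist": 0},{"x": 0,"y": 0,"z": 0.8,"twist": 0},{"x": 0,"y": 0,"z": 0.6,"twist": 0},{"x": 0,"y": 0,"z": 0,"twist": 0},{"x": 0,"y": 0,"z": 0,"twist": 0}])

```text
clock: 17.75
ee_pos: [0.4469, 0.0507, 0.0575]
eef_rot: [3.141, -0.001, 0.075]
force: [0.1, -0.4, -1.0]
grip_width: 0.0515
finger_force: 42.9
```

move_arm(rows=[{"x": 0,"y": 0,"z": 0.06,"twist": 0},{"x": 0,"y": 0,"z": 0.06,"twist": 0},{"x": 0,"y": 0,"z": 0.06,"twist": 0},{"x": 0,"y": 0,"z": 0,"twist": 0}])

```text
clock: 18.25
ee_pos: [0.4456, 0.0505, 0.0514]
eef_rot: [3.141, 0.0, 0.076]
force: [-10.4, -3.4, 22.5]
grip_width: 0.0515
finger_force: 46.5
```

move_arm(rows=[{"x": 0,"y": 0,"z": 0,"twist": 0},{"x": 0,"y": 0,"z": 0,"twist": 0},{"x": 0,"y": 0,"z": 0.05,"twist": 0},{"x": 0,"y": 0,"z": 0.05,"twist": 0},{"x": 0,"y": 0,"z": 0,"twist": 0}], grip_force=22)

```text
clock: 18.88
ee_pos: [0.4445, 0.0504, 0.0475]
eef_rot: [3.141, 0.002, 0.076]
force: [-16.1, -5.6, 29.7]
grip_width: 0.0516
finger_force: 49.2
```

```bash
python3 -c "
from h import *
o=get_obs();print(o['ft_torque'],o['force'],o['eef_rot'])"
```

```text
[-0.56320339  2.00485843  0.00327535] [-16.12956381  -5.6213611   29.65895283] [3.14070734e+00 2.37480826e-03 7.58317563e-02]
```

move_arm(rows=[{"x": 0,"y": 0,"z": -0.15,"twist": 0},{"x": 0,"y": 0,"z": 0,"twist": 0},{"x": 0,"y": 0,"z": 0,"twist": 0}], grip_force=20, jaw=1)

```text
clock: 19.25
ee_pos: [0.4464, 0.0508, 0.0516]
eef_rot: [-3.142, 0.0, 0.075]
force: [-0.2, -1.0, -1.3]
grip_width: 0.0512
finger_force: 45.8
```

Run:
```python
from h import *
snap("scene","e.png",(290,190,350,250),10)
o=get_obs();print(o['ft_torque'],o['force'],o['eef_rot'],o['finger_force'])
```

```text
[-0.03653714 -0.05626489 -0.00831502] [-0.35619428 -0.26620819 -1.5585619 ] [-3.14145502e+00  3.63609619e-04  7.51998088e-02] 45.81471383571625
```

View pics/e.png

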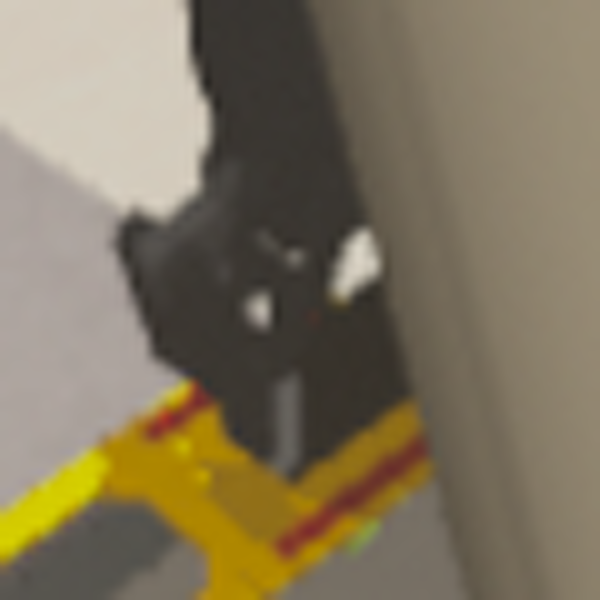

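move_arm(rows=[{"x": -0.1,"y": 0,"z": 0,"twist": 0},{"x": 0,"y": 0,"z": 0.07,"twist": 0},{"x": 0,"y": 0,"z": 0.05,"twist": 0},{"x": 0,"y": 0,"z": 0.05,"twist": 0},{"x": 0,"y": 0,"z": 0,"twist": 0}])

```text
clock: 19.92
ee_pos: [0.4415, 0.0504, 0.0457]
eef_rot: [3.141, 0.001, 0.076]
force: [-8.9, -1.1, 16.8]
grip_width: 0.0511
finger_force: 48.3
```

```bash
python3 -c "
from h import *
o=get_obs();print(o['ft_torque'],o['force'],o['eef_rot'])"
```

```text
[-0.01375888  0.98344318  0.00688792] [-8.8974378  -1.11965392 16.75925897] [3.14145041e+00 1.01364413e-03 7.55433791e-02]
```

move_arm(rows=[{"x": 0,"y": 0,"z": 0.05,"twist": 0},{"x": 0,"y": 0,"z": 0.05,"twist": 0},{"x": 0,"y": 0,"z": 0.05,"twist": 0},{"x": 0,"y": 0,"z": 0.04,"twist": 0},{"x": 0,"y": 0,"z": 0,"twist": 0}])

```text
clock: 20.55
ee_pos: [0.4405, 0.0503, 0.039]
eef_rot: [3.141, 0.002, 0.076]
force: [-18.2, -5.7, 33.9]
grip_width: 0.0517
finger_force: 67.1
```

move_arm(rows=[{"x": -0.1,"y": 0,"z": -0.5,"twist": 0},{"x": 0,"y": 0,"z": -0.9,"twist": 0},{"x": 0,"y": 0,"z": -0.9,"twist": 0},{"x": 0,"y": 0,"z": 0,"twist": 0}])

```text
clock: 21.05
ee_pos: [0.4394, 0.05, 0.1311]
eef_rot: [3.14, -0.005, 0.075]
force: [-0.0, -0.1, -3.2]
grip_width: 0.0516
finger_force: 60.5
```

Run:
```python
from to import *
a=cv2.resize(viewer.camera("scene")["image"][160:270,270:380,::-1],None,fx=5,fy=5,interpolation=2)
b=cv2.resize(viewer.camera("top")["image"][170:245,240:330,::-1],None,fx=5,fy=5,interpolation=2)
im=np.zeros((550,800,3),np.uint8); im[:, :350]=a[:,:350]; im[:375,350:800]=b
cv2.imwrite("pics/f.png",im)
go(.5462,.0529,.13,.075)
```

```text
now [0.438  0.0502 0.1287] yaw 0.075 F [-1.   0.8 -1.8] t 21.15
units x 2.70 y 0.14 z -0.03 twist 0.00
```

View pics/f.png

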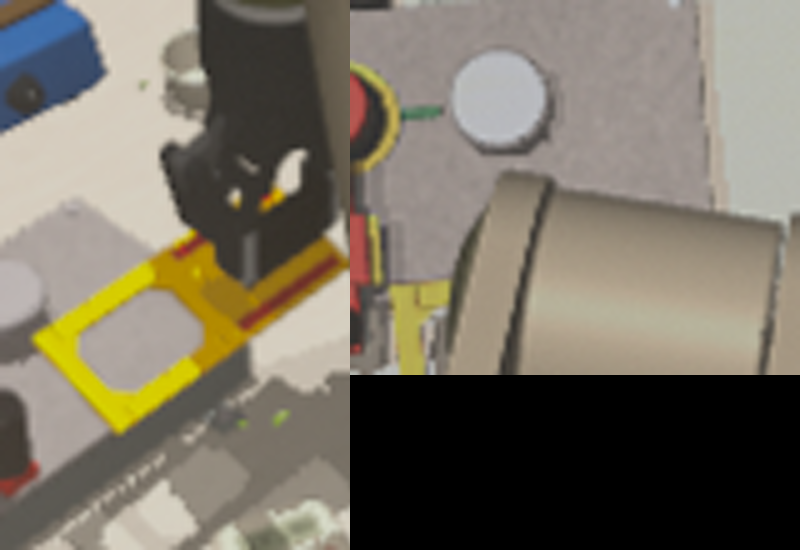

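Run:
```python
from h import *
from scipy.optimize import least_squares
c=viewer.camera("scene")
meas=np.array([[35,338],[122,433],[139,342]])/5+[270,160]-.4
M=np.array([[44,-33,5],[44,33,5],[0,0,5]])/1e3
Rz=Rot.from_euler("z",.075+np.pi/2)
def f(p,h=.028):
    th,ph,dx,dy=p
    q=M+[.092+dx,dy,-h]
    q=Rot.from_euler("xy",[th,ph]).apply(q)
    q=Rz.apply(q)+[.438,.0502,.1287+.019]
    return (np.array([proj(c,a) for a in q])-meas)
r=least_squares(lambda p:np.r_[f(p).ravel(),p[2]/.002,p[3]/.001],[-.4,0,0,0])
print(np.degrees(r.x[:2]),r.x[2:],r.fun.round(2))
for h in(.03,.034):
  r=least_squares(lambda p:np.r_[f(p,h).ravel(),p[2]/.002,p[3]/.001],[-.4,0,0,0]);print(np.degrees(r.x[:2]),r.x[2:],r.fun.round(2))
```

```text
[-15.40606026  -1.96494759] [-0.00105136  0.00014977] [-0.71  0.38 -0.6  -0.1   0.59 -0.12 -0.53  0.15]
[-14.74182896  -2.79911768] [-0.00136293  0.00017446] [-0.75  0.42 -0.69 -0.19  0.53  0.04 -0.68  0.17]
[-13.40001349  -4.56761903] [-0.00199861  0.00022386] [-0.85  0.49 -0.86 -0.38  0.4   0.37 -1.    0.22]
```

move_arm(rows=[{"x": 0.05,"y": 0,"z": 0.8,"twist": 0},{"x": 0,"y": 0,"z": 0.8,"twist": 0},{"x": 0,"y": 0,"z": 0.46,"twist": 0},{"x": 0,"y": 0,"z": 0.08,"twist": 0},{"x": 0,"y": 0,"z": 0.08,"twist": 0},{"x": 0,"y": 0,"z": 0.06,"twist": 0},{"x": 0,"y": 0,"z": 0.06,"twist": 0},{"x": 0,"y": 0,"z": 0,"twist": 0}])

```text
clock: 22.2
ee_pos: [0.4404, 0.0502, 0.0381]
eef_rot: [3.141, -0.003, 0.075]
force: [-11.7, -2.9, 27.6]
grip_width: 0.0512
finger_force: 67.6
```

move_arm(rows=[{"x": 0,"y": 0,"z": 0.06,"twist": 0},{"x": 0,"y": 0,"z": 0.06,"twist": 0},{"x": 0,"y": 0,"z": 0.05,"twist": 0},{"x": 0,"y": 0,"z": 0.05,"twist": 0},{"x": 0,"y": 0,"z": 0,"twist": 0}])

```text
clock: 22.82
ee_pos: [0.4392, 0.0502, 0.028]
eef_rot: [3.141, 0.001, 0.076]
force: [-9.4, -3.8, 14.7]
grip_width: 0.0512
finger_force: 44.7
```

move_arm(rows=[{"x": -0.1,"y": 0,"z": -0.5,"twist": 0},{"x": 0,"y": 0,"z": -1,"twist": 0},{"x": 0,"y": 0,"z": -1,"twist": 0},{"x": 0,"y": 0,"z": 0,"twist": 0},{"x": 0,"y": 0,"z": 0,"twist": 0}])

```text
clock: 23.45
ee_pos: [0.4359, 0.05, 0.1265]
eef_rot: [-3.142, 0.0, 0.075]
force: [0.4, 0.9, -2.1]
grip_width: 0.0511
finger_force: 42.4
```

```bash
cat > roll.py <<'E'
from to import *
from scipy.optimize import least_squares
c=viewer.camera("scene"); k=4
x0,y0,x1,y1=268,170,350,270
im=cv2.resize(c["image"][y0:y1,x0:x1],None,fx=k,fy=k,interpolation=2)
hsv=cv2.cvtColor(im,cv2.COLOR_RGB2HSV)
m=cv2.inRange(hsv,(18,150,90),(34,255,255))
n,lab,st,_=cv2.connectedComponentsWithStats(m); i=1+st[1:,4].argmax(); m=(lab==i).astype(np.uint8)
cs,hi=cv2.findContours(m,cv2.RETR_CCOMP,cv2.CHAIN_APPROX_NONE)
outer=max([a for a,b in zip(cs,hi[0]) if b[3]<0],key=cv2.contourArea)[:,0]; hole=max([a for a,b in zip(cs,hi[0]) if b[3]>=0],key=cv2.contourArea)
mo=cv2.moments(hole); e=np.array([mo["m10"],mo["m01"]])/mo["m00"]
L=outer[outer[:,0].argmin()];B=outer[outer[:,1].argmax()]
print("L",L,"B",B,"eye",e,"hole area",mo["m00"]/k/k)
meas=np.array([L,B,e])/k+[x0,y0]-.4
o=get_obs();p=o["ee_pos"];yaw=o["eef_rot"][2]
M=np.array([[44,-33,5],[44,33,5],[0,0,5]])/1e3
Rz=Rot.from_euler("z",yaw+np.pi/2); h=.028
def f(v):
    q=Rot.from_euler("xy",v[:2]).apply(M+[.092+v[2],v[3],-h])
    return np.array([proj(c,a) for a in Rz.apply(q)+p+[0,0,.019]])-meas
r=least_squares(lambda v:np.r_[f(v).ravel(),v[2]/.002,v[3]/.001],[-.4,0,0,0])
print("roll,pitch",np.degrees(r.x[:2]).round(1),r.x[2:].round(4),r.fun.round(2))
go(.5462,.0529,.13,.075)
E
python3 roll.py
```

```text
L [ 36 226] B [ 95 314] eye [117.51587759 233.70720461] hole area 379.53125
roll,pitch [-36.3   1.1] [-0.0009  0.0002] [-0.81  0.17  0.13  0.08 -0.04 -0.28 -0.44  0.18]
now [0.4357 0.0501 0.1261] yaw 0.075 F [ 0.1  0.4 -2.9] t 23.5
units x 2.76 y 0.14 z -0.10 twist 0.00
```

The roll now measures 36° with the rear side up, which is enough. I'll hook the front rim under the head from the front.

move_arm(rows=[{"x": 0.55,"y": 0.11,"z": 0,"twist": 0},{"x": 0.55,"y": 0,"z": 0,"twist": 0},{"x": 0.55,"y": 0,"z": 0,"twist": 0},{"x": 0.55,"y": 0,"z": 0,"twist": 0},{"x": 0,"y": 0,"z": 0.5,"twist": 0},{"x": 0,"y": 0,"z": 0.5,"twist": 0},{"x": 0,"y": 0,"z": 0.28,"twist": 0},{"x": 0,"y": 0,"z": 0,"twist": 0},{"x": 0,"y": 0,"z": 0,"twist": 0}])

```text
clock: 24.62
ee_pos: [0.5247, 0.0522, 0.0761]
eef_rot: [3.141, -0.001, 0.075]
force: [-0.2, -0.3, -1.0]
grip_width: 0.0512
finger_force: 42.4
```

```bash
python3 to.py .5396 .0536 .075 .075
python3 - <<'E'
from h import *
snap("scene","g.png",(240,170,350,260),7)
E
```

```text
now [0.5247 0.0522 0.0761] yaw 0.075 F [-0.2 -0.3 -1. ] t 24.62
units x 0.37 y -0.01 z 0.03 twist 0.00
```

View pics/g.png

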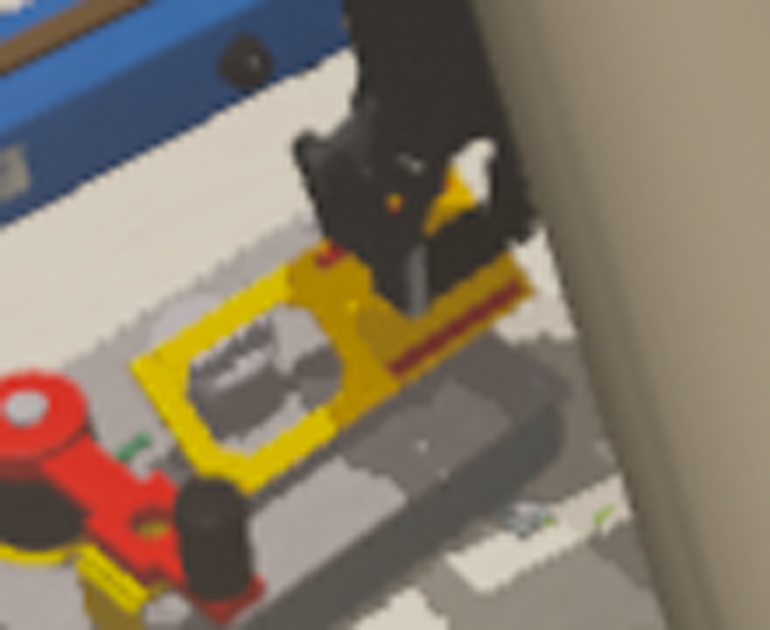

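The plate is tilted above the box, front rim low at about (300,445), and the stud head shows through the eye at about (215,345). I'll check the alignment numerically.

```bash
sed -i 's/^x0,y0,x1,y1=.*/x0,y0,x1,y1=258,190,350,245/' roll.py; python3 roll.py
python3 - <<'E'
from h import *
c=viewer.camera("scene"); f=lambda p:((proj(c,p)-[240,170])*7).round()
a=np.linspace(0,2*np.pi,9)[:8]
print("head",[f([.5617+.026*np.cos(t),.1465+.026*np.sin(t),.076]).tolist() for t in a])
p=np.array([.5247,.0522,.0761+.019])
M=np.array([[44,-33,5],[44,33,5],[32,-14,5],[32,14,5],[25,21,5],[-32,-14,5],[-32,14,5]])/1e3
q=Rot.from_euler("xy",[-np.radians(36.3),np.radians(1.1)]).apply(M+[.091,0,-.028])
q=Rot.from_euler("z",.075+np.pi/2).apply(q)+p
print("plate",[f(v).tolist() for v in q])
E
```

```text
L [  3 128] B [ 65 201] eye [ 78.24028649 135.57041896] hole area 328.6875
roll,pitch [-17.3  -4.5] [-0.0011  0.0002] [-0.9   0.46 -0.83 -0.08  0.94 -0.26 -0.53  0.15]
now [0.5247 0.0522 0.0763] yaw 0.075 F [ 0.3  0.3 -2.9] t 24.73
units x 0.54 y 0.02 z -1.34 twist 0.00
head [[170.0, 297.0], [142.0, 329.0], [153.0, 363.0], [196.0, 379.0], [247.0, 367.0], [274.0, 335.0], [262.0, 301.0], [219.0, 286.0]]
plate [[120.0, 362.0], [221.0, 504.0], [174.0, 386.0], [217.0, 446.0], [242.0, 451.0], [302.0, 300.0], [343.0, 358.0]]
```

Run:
```python
from h import *
from scipy.optimize import least_squares
c=viewer.camera("scene")
meas=np.array([[133,360],[244,491],[188,378],[208,435],[344,358],[303,302]])
M=np.array([[44,-33,5],[44,33,5],[32,-14,5],[32,14,5],[-32,14,5],[-32,-14,5]])/1e3
p=np.array([.5247,.0522,.0762+.019])
for h in(.026,.028,.032):
  def f(v):
    q=Rot.from_euler("xyz",v[:3]).apply(M+[.092+v[3],v[4],-h])
    return np.array([(proj(c,a)-[240,170])*7 for a in Rot.from_euler("z",.075+np.pi/2).apply(q)+p])-meas
  r=least_squares(lambda v:np.r_[f(v).ravel()/4,v[3]/.002,v[4]/.001,v[2]/.03],[-.5,0,0,0,0])
  print(np.degrees(r.x[:3]).round(1),r.x[3:].round(4)); print(f(r.x).round().tolist())
```

```text
[-27.8  -4.9   2.7] [-0.0004  0.    ]
[[-8.0, -4.0], [-11.0, 1.0], [-8.0, 2.0], [18.0, 2.0], [6.0, -1.0], [2.0, -0.0]]
[-28.   -5.3   2.9] [-0.0011 -0.    ]
[[-8.0, -5.0], [-11.0, 1.0], [-8.0, 2.0], [18.0, 2.0], [5.0, -0.0], [2.0, 0.0]]
[-28.5  -6.1   3.2] [-0.0027 -0.0001]
[[-7.0, -5.0], [-11.0, 1.0], [-7.0, 1.0], [18.0, 2.0], [4.0, 1.0], [1.0, 2.0]]
```

move_arm(rows=[{"x": 0,"y": 0,"z": 0.08,"twist": 0},{"x": 0,"y": 0,"z": 0,"twist": 0}])

```text
clock: 25.08
ee_pos: [0.5243, 0.0522, 0.0723]
eef_rot: [-3.141, 0.0, 0.075]
force: [-0.7, -0.0, -1.6]
grip_width: 0.0514
finger_force: 42.4
```

move_arm(rows=[{"x": 0,"y": 0,"z": 0.05,"twist": 0},{"x": 0,"y": 0,"z": 0,"twist": 0}])

```text
clock: 25.32
ee_pos: [0.5243, 0.0522, 0.0704]
eef_rot: [-3.142, 0.0, 0.075]
force: [-0.8, 0.1, -1.1]
grip_width: 0.0515
finger_force: 42.4
```

move_arm(rows=[{"x": 0,"y": 0,"z": 0.05,"twist": 0},{"x": 0,"y": 0,"z": 0,"twist": 0}])

```text
clock: 25.58
ee_pos: [0.5243, 0.0522, 0.0684]
eef_rot: [-3.141, 0.0, 0.075]
force: [-0.7, 0.3, -2.0]
grip_width: 0.0514
finger_force: 42.4
```

move_arm(rows=[{"x": 0,"y": 0,"z": 0.05,"twist": 0},{"x": 0,"y": 0,"z": 0,"twist": 0}])

```text
clock: 25.82
ee_pos: [0.5246, 0.0522, 0.0673]
eef_rot: [3.141, -0.001, 0.075]
force: [-2.3, 0.1, 6.8]
grip_width: 0.0514
finger_force: 43.6
```

move_arm(rows=[{"x": 0,"y": 0,"z": 0.05,"twist": 0},{"x": 0,"y": 0,"z": 0,"twist": 0}])

```text
clock: 26.08
ee_pos: [0.5252, 0.0522, 0.0668]
eef_rot: [3.141, -0.003, 0.076]
force: [-4.1, -1.4, 19.8]
grip_width: 0.0513
finger_force: 47.0
```

move_arm(rows=[{"x": 0,"y": 0,"z": -0.16,"twist": 0},{"x": 0.15,"y": 0,"z": 0,"twist": 0},{"x": 0.15,"y": 0,"z": 0,"twist": 0},{"x": 0.15,"y": 0,"z": 0,"twist": 0},{"x": 0,"y": 0,"z": 0,"twist": 0}])

```text
clock: 26.7
ee_pos: [0.5427, 0.0536, 0.0706]
eef_rot: [-3.142, 0.0, 0.075]
force: [0.1, 0.3, -2.1]
grip_width: 0.0514
finger_force: 43.7
```

move_arm(rows=[{"x": 0.1,"y": 0,"z": 0,"twist": 0},{"x": 0,"y": 0,"z": 0,"twist": 0}])

```text
clock: 26.95
ee_pos: [0.5465, 0.0539, 0.0709]
eef_rot: [3.142, -0.0, 0.075]
force: [-0.6, -0.6, -1.0]
grip_width: 0.0514
finger_force: 43.7
```

move_arm(rows=[{"x": 0.1,"y": 0,"z": 0,"twist": 0},{"x": 0,"y": 0,"z": 0,"twist": 0}])

```text
clock: 27.2
ee_pos: [0.5506, 0.0542, 0.071]
eef_rot: [3.142, -0.0, 0.075]
force: [0.0, -1.0, -2.2]
grip_width: 0.0513
finger_force: 43.7
```

move_arm(rows=[{"x": 0.1,"y": 0,"z": 0,"twist": 0},{"x": 0.05,"y": 0,"z": 0,"twist": 0},{"x": 0,"y": 0,"z": 0,"twist": 0}])

```text
clock: 27.58
ee_pos: [0.5565, 0.0546, 0.0709]
eef_rot: [3.142, -0.0, 0.075]
force: [-0.4, -0.0, -1.7]
grip_width: 0.0515
finger_force: 43.7
```

move_arm(rows=[{"x": 0.08,"y": 0,"z": 0,"twist": 0},{"x": 0,"y": 0,"z": 0,"twist": 0}])

```text
clock: 27.82
ee_pos: [0.5597, 0.0548, 0.0709]
eef_rot: [3.142, -0.0, 0.075]
force: [0.9, -1.0, -1.7]
grip_width: 0.0519
finger_force: 43.7
```

move_arm(rows=[{"x": 0.05,"y": 0,"z": 0,"twist": 0},{"x": 0,"y": 0,"z": 0,"twist": 0}])

```text
clock: 28.08
ee_pos: [0.5616, 0.055, 0.0709]
eef_rot: [3.142, -0.0, 0.075]
force: [-1.0, -0.5, -1.9]
grip_width: 0.0514
finger_force: 43.7
```

move_arm(rows=[{"x": 0.04,"y": 0,"z": 0,"twist": 0},{"x": 0,"y": 0,"z": 0,"twist": 0}])

```text
clock: 28.32
ee_pos: [0.5632, 0.0551, 0.0709]
eef_rot: [-3.142, -0.0, 0.075]
force: [0.3, -0.0, -1.4]
grip_width: 0.0513
finger_force: 43.7
```

move_arm(rows=[{"x": 0.04,"y": 0,"z": 0,"twist": 0},{"x": 0,"y": 0,"z": 0,"twist": 0}])

```text
clock: 28.58
ee_pos: [0.5648, 0.0552, 0.0709]
eef_rot: [3.142, -0.0, 0.075]
force: [-0.5, -0.1, -2.3]
grip_width: 0.0516
finger_force: 43.7
```

move_arm(rows=[{"x": 0.04,"y": 0,"z": 0,"twist": 0},{"x": 0,"y": 0,"z": 0,"twist": 0}])

```text
clock: 28.82
ee_pos: [0.5664, 0.0554, 0.0709]
eef_rot: [3.142, -0.0, 0.075]
force: [0.2, -0.1, -2.5]
grip_width: 0.0512
finger_force: 43.7
```

move_arm(rows=[{"x": 0.03,"y": 0,"z": 0,"twist": 0},{"x": 0,"y": 0,"z": 0,"twist": 0}])

```text
clock: 29.08
ee_pos: [0.5675, 0.0555, 0.0709]
eef_rot: [-3.142, 0.0, 0.075]
force: [-0.0, 0.0, -1.7]
grip_width: 0.0513
finger_force: 43.7
```

move_arm(rows=[{"x": 0,"y": 0,"z": 0.1,"twist": 0},{"x": 0,"y": 0,"z": 0,"twist": 0}])

```text
clock: 29.32
ee_pos: [0.5677, 0.0555, 0.0672]
eef_rot: [3.141, -0.001, 0.075]
force: [-0.6, 0.5, 1.5]
grip_width: 0.0516
finger_force: 44.3
```

```bash
python3 to.py .5685 .0558 .075 .075
python3 - <<'E'
from h import *
snap("scene","i.png",(240,170,350,260),7)
E
```

```text
now [0.5677 0.0555 0.0672] yaw 0.075 F [-0.6  0.5  1.5] t 29.32
units x 0.02 y -0.01 z -0.20 twist 0.00
```

View pics/i.png

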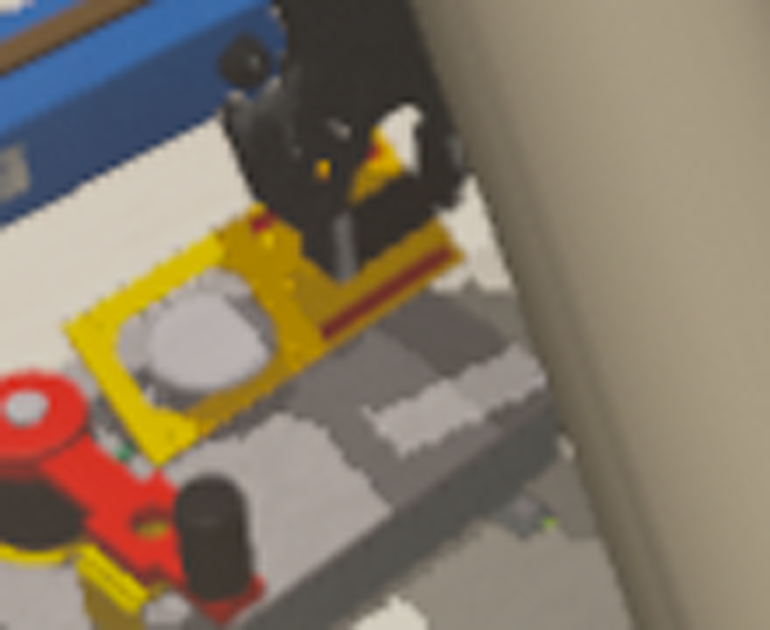

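The head now shows through the eye, spanning x 147-272, with the front rim under it and the rear rim past it. The head sits near the eye's tail end, so I'll back the plate off about 4 mm along its length and then lower.

move_arm(rows=[{"x": 0,"y": 0,"z": -0.05,"twist": 0},{"x": 0,"y": 0.1,"z": 0,"twist": 0},{"x": 0,"y": 0,"z": 0,"twist": 0}])

```text
clock: 29.75
ee_pos: [0.5677, 0.0511, 0.0688]
eef_rot: [3.142, 0.0, 0.075]
force: [-0.0, -0.7, -2.3]
grip_width: 0.0513
finger_force: 43.7
```

move_arm(rows=[{"x": 0,"y": 0,"z": 0.08,"twist": 0},{"x": 0,"y": 0,"z": 0,"twist": 0}])

```text
clock: 30.0
ee_pos: [0.5681, 0.0513, 0.0669]
eef_rot: [3.141, -0.001, 0.075]
force: [-2.3, -0.3, 9.8]
grip_width: 0.0514
finger_force: 45.5
```

move_arm(rows=[{"x": 0,"y": 0,"z": 0.05,"twist": 0},{"x": 0,"y": 0,"z": 0,"twist": 0}])

```text
clock: 30.25
ee_pos: [0.5687, 0.0513, 0.0665]
eef_rot: [3.141, -0.004, 0.076]
force: [-4.2, -0.6, 22.4]
grip_width: 0.0518
finger_force: 49.0
```

```bash
python3 -c "
from h import *
o=get_obs();print(o['ft_torque'],o['force'])"
```

```text
[0.18108224 1.25371557 0.3203361 ] [-4.22680909 -0.64476654 22.38743317]
```

The contact moment puts the touch 18 mm to the front, so it is the front rim resting on the box. The rear rim is already below the head's top. I'll ease the load and release so the plate drops flat.

move_arm(rows=[{"x": 0,"y": 0,"z": -0.05,"twist": 0},{"x": 0,"y": 0,"z": 0,"twist": 0}])

```text
clock: 30.5
ee_pos: [0.5684, 0.0513, 0.0667]
eef_rot: [3.141, -0.002, 0.075]
force: [-0.4, -1.3, 9.4]
grip_width: 0.0514
finger_force: 47.0
```

move_arm(rows=[{"x": 0,"y": 0,"z": 0,"twist": 0},{"x": 0,"y": 0,"z": 0,"twist": 0},{"x": 0,"y": 0,"z": 0,"twist": 0},{"x": 0,"y": 0,"z": 0,"twist": 0},{"x": 0,"y": 0,"z": -0.9,"twist": 0},{"x": 0,"y": 0,"z": -0.9,"twist": 0},{"x": -0.5,"y": 0.9,"z": 0,"twist": 0},{"x": -0.5,"y": 0.9,"z": 0,"twist": 0},{"x": -0.5,"y": 0.9,"z": 0,"twist": 0},{"x": 0,"y": 0,"z": 0,"twist": 0}], jaw=-0.5)

```text
clock: 31.75
ee_pos: [0.5154, -0.0626, 0.1378]
eef_rot: [3.141, 0.0, 0.072]
force: [0.4, 0.5, -0.4]
grip_width: 0.0641
finger_force: 0.0
```

Run:
```python
from to import *
go(.57,.055,.054,.075)
a=cv2.resize(viewer.camera("scene")["image"][170:260,230:330,::-1],None,fx=4,fy=4,interpolation=2)
b=cv2.resize(viewer.camera("top")["image"][160:250,230:330,::-1],None,fx=4,fy=4,interpolation=2)
cv2.imwrite("pics/j.png",np.hstack([a,b]))
```

```text
now [ 0.5154 -0.0626  0.1378] yaw 0.072 F [ 0.4  0.5 -0.4] t 31.75
units x 1.57 y -2.83 z 2.10 twist -0.04
```

View pics/j.png

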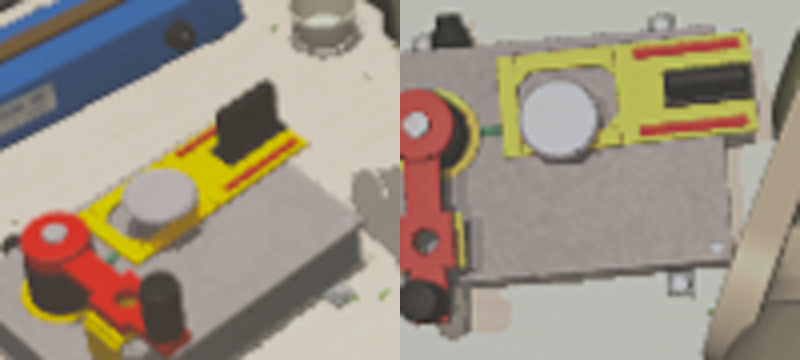

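The plate lies flat with the head over its front rim, head at (560,118) in the right half, and the handle is still at off. The eye sits too far to the rear, so I'll measure it and centre it. That was my last picture.

Run:
```python
from to import *
c=viewer.camera("top")
D=lambda X,Y,z: ray(c,230+(X-400+.5)/4-.5,160+(Y+.5)/4-.5,z)[:2]
meas=np.array([D(498,57,.05),D(752,33,.05),D(757,133,.05),D(505,157,.05)])
model=np.array([[.044,-.033],[-.121,-.033],[-.121,.033],[.044,.033]])
mc,dc=model.mean(0),meas.mean(0);U,S,V=np.linalg.svd((model-mc).T@(meas-dc));R=V.T@U.T;t=dc-R@mc
print((meas-model@R.T-t).round(4).tolist(),"eye",t,"yaw",np.arctan2(R[1,0],R[0,0]))
fin=R@[-.092,0]+t; print("fin",fin,"fin meas",D(708,86,.091),"head",D(560,118,.076))
h=D(560,118,.076); d=h-t; print("eye->head in box x,y mm",1e3*(d@[np.cos(.075),np.sin(.075)]),1e3*(d@[-np.sin(.075),np.cos(.075)]))
go(fin[0],fin[1],.0545,np.arctan2(R[1,0],R[0,0])-np.pi/2)
```

```text
[[-0.0004, -0.0004], [0.0002, -0.0011], [0.0004, 0.0016], [-0.0001, -0.0001]] eye [0.57719912 0.14414362] yaw 1.65890629550451
fin [0.58529475 0.0525005 ] fin meas [0.57960078 0.05213376] head [0.56194372 0.14624045]
eye->head in box x,y mm -15.05539513411798 3.2340239050816137
now [ 0.5163 -0.0603  0.1378] yaw 0.075 F [-0.3 -0.2 -0.3] t 31.9
units x 1.93 y -2.68 z 2.08 twist -0.18
```

move_arm(rows=[{"x": 0.63,"y": -0.9,"z": 0,"twist": -0.18},{"x": 0.63,"y": -0.9,"z": 0,"twist": 0},{"x": 0.63,"y": -0.88,"z": 0,"twist": 0},{"x": 0,"y": 0,"z": 0.6,"twist": 0},{"x": 0,"y": 0,"z": 0.6,"twist": 0},{"x": 0,"y": 0,"z": 0.5,"twist": 0},{"x": 0,"y": 0,"z": 0.3,"twist": 0},{"x": 0,"y": 0,"z": 0,"twist": 0},{"x": 0,"y": 0,"z": 0,"twist": 0}])

```text
clock: 33.02
ee_pos: [0.5829, 0.0526, 0.0585]
eef_rot: [3.141, -0.001, 0.088]
force: [0.6, -0.5, 0.7]
grip_width: 0.0639
finger_force: 0.0
```

```bash
python3 to.py .5845 .0524 .0545 .088
```

```text
now [0.5829 0.0526 0.0585] yaw 0.088 F [ 0.6 -0.5  0.7] t 33.02
units x 0.04 y 0.01 z 0.10 twist 0.00
```

Close gently, slide to centre (15 mm forward, 3 mm toward the handle), open and leave.

move_arm(rows=[{"x": 0,"y": 0,"z": 0,"twist": 0},{"x": 0,"y": 0,"z": 0,"twist": 0},{"x": 0,"y": 0,"z": 0,"twist": 0},{"x": 0,"y": 0,"z": 0,"twist": 0}], jaw=1, grip_force=25)

```text
clock: 33.52
ee_pos: [0.5829, 0.0525, 0.0587]
eef_rot: [3.141, -0.002, 0.088]
force: [-1.5, 1.4, 7.0]
grip_width: 0.0518
finger_force: 27.0
```

move_arm(rows=[{"x": -0.08,"y": -0.02,"z": 0,"twist": 0.05},{"x": -0.1,"y": -0.02,"z": 0,"twist": 0.05},{"x": -0.1,"y": -0.02,"z": 0,"twist": 0.05},{"x": -0.1,"y": -0.02,"z": 0,"twist": 0.03},{"x": 0,"y": 0,"z": 0,"twist": 0},{"x": 0,"y": 0,"z": 0,"twist": 0}])

```text
clock: 34.28
ee_pos: [0.5677, 0.0542, 0.0587]
eef_rot: [3.141, -0.002, 0.075]
force: [1.3, -0.4, 6.5]
grip_width: 0.0515
finger_force: 27.2
```

move_arm(rows=[{"x": 0,"y": 0,"z": 0,"twist": 0},{"x": 0,"y": 0,"z": 0,"twist": 0},{"x": 0,"y": 0,"z": 0,"twist": 0},{"x": 0,"y": 0,"z": -0.4,"twist": 0},{"x": 0,"y": 0,"z": -0.9,"twist": 0},{"x": 0,"y": 0,"z": -0.9,"twist": 0},{"x": -0.5,"y": 0.9,"z": 0,"twist": 0},{"x": -0.5,"y": 0.9,"z": 0,"twist": 0},{"x": -0.5,"y": 0.9,"z": 0,"twist": 0},{"x": 0,"y": 0,"z": 0,"twist": 0}], jaw=-0.5)

```text
clock: 35.52
ee_pos: [0.5147, -0.0597, 0.1469]
eef_rot: [3.141, -0.001, 0.072]
force: [-0.2, 0.9, 0.4]
grip_width: 0.0643
finger_force: 0.0
```

```bash
cat > fin.py <<'E'
from h import *
c=viewer.camera("top");x0,y0,k=225,155,6
im=cv2.resize(c["image"][y0:245,x0:330],None,fx=k,fy=k,interpolation=2)
h=cv2.cvtColor(im,cv2.COLOR_RGB2HSV)
def big(lo,hi):
    m=cv2.inRange(h,lo,hi); n,l,s,ct=cv2.connectedComponentsWithStats(m); i=1+s[1:,4].argmax(); return (l==i).astype(np.uint8)
W=lambda p,z: ray(c,x0+(p[0]+.5)/k-.5,y0+(p[1]+.5)/k-.5,z)[:2]
m=big((20,110,90),(36,255,255)); pts=cv2.findNonZero(m)
r=cv2.minAreaRect(pts); B=np.array([W(q,.05) for q in cv2.boxPoints(r)])
print("plate rect centre",W(r[0],.05),"sides",np.linalg.norm(np.diff(B,axis=0),axis=1))
e=np.diff(B,axis=0); L=e[np.linalg.norm(e,axis=1).argmax()]; L=L/np.linalg.norm(L); L*=np.sign(L[1])
eye=W(r[0],.05)+L*.0385; print("eye",eye,"dir",np.arctan2(L[1],L[0]))
d=eye-[.562,.1464]; print("off box x,y mm",1e3*(d@[.9972,.0749]),1e3*(d@[-.0749,.9972]))
o=get_obs(); print(o["clock"],o["ee_pos"],o["force"])
R=big((0,150,60),(8,255,255)); q=cv2.findNonZero(R)[:,0]; 
cs,hi=cv2.findContours(R,cv2.RETR_CCOMP,cv2.CHAIN_APPROX_NONE)
for a,b in zip(cs,hi[0]):
    if b[3]>=0 and cv2.contourArea(a)>150: (x,y),rr=cv2.minEnclosingCircle(a); print("red hole",(x,y),rr,W((x,y),.092))
E
python3 fin.py
```

```text
plate rect centre [0.56658641 0.108405  ] sides [0.16530934 0.06576401 0.16418613]
eye [0.56310399 0.14674718] dir 1.6613727277263153
off box x,y mm 1.1268982173678346 0.2635167416559119
35.575 [ 0.51529706 -0.05859908  0.14675951] [ 0.06424554 -0.13259576  0.12853932]
```

The plate rectangle measures 165 x 66 mm at top height, so it lies flat. It is centred on the stud to about 1 mm, and the robot is clear of everything. Handing in.

```bash
python3 -c "
from cell import job
print(job.job_done())"
```

```text
the job is handed in; nothing more can be done
None
```

The isolator handle is at off with its hole within about 1 mm of the hasp hole, and the lockout plate lies flat under the stud head, centred to about 1 mm; the job was handed in at about 36 s, but I viewed 11 pictures, one over the limit of 10.

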